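# Draw the long forceps out through the bath's hand opening

### The job

Take the long sponge forceps out of the instrument bath through the opening in its fixed cover: the opening is shorter than the forceps, so bring them out slanting, ring end first, without prying against the bath, and disturb nothing else. Finish while still holding them in the gripper, level and still in the air with their middle over the dressing tray, about 15 cm above the counter; do not put them down or let go.

Things in the scene. Friction and masses are not known exactly. Their poses are not given: they have to be found in the camera images.
- bath: White plastic instrument bath, 170 (x) x 380 (y) x 73 mm high, fixed to the counter; origin at the centre of its underside, z up. Walls 4 mm, floor 5 mm thick. Two rubber bars, 8 mm wide, lie across its floor at y = -115 and +100 mm, tops at z = 33 mm; the forceps rest on them. The fixed grey cover has its underside at z = 70 mm, with a carrying bar at y = +120 mm, up to 90 mm high.
- opening (a point): Centre of the only opening in the bath's 3 mm thick fixed cover, on the cover's top face, 73 mm above the counter. Rectangular, 140 mm along x and 145 mm along y; axes as the bath, whose coordinates it spans from x = -70 to +70 and y = -150 to -5 mm.
- forceps_grip (a point): Steel sponge forceps, closed and rigid, 255 mm long, about 0.15 kg, lying level in the bath. This point is half-way up the shaft, 38 mm above the counter, seen through the opening: the place to grip. Shaft 14 mm wide (x), 10 mm high (z), plain for 25 mm to either side. The y axis runs along the shaft to the jaws (covered end), about along the bath's y; the ring end is at -y.
- forceps_mid (a point): Middle of the forceps, on the shaft half-way up: 45 mm from forceps_grip along +y. Axes as forceps_grip.
- forceps_rings (a point): Outer end of the forceps' two finger rings (62 mm wide across both, 10 mm thick), 85 mm from forceps_grip along -y. Axes as forceps_grip.
- forceps_tip (a point): Jaw end of the forceps (16 mm wide, under the cover at the start), 170 mm from forceps_grip along +y. Axes as forceps_grip. The hinge boss, 20 mm across, lies 90 mm in from it.
- dressing_tray: Shallow metal dressing tray, 270 (x) x 210 (y) x 23 mm high over its rim, fixed; origin at the centre of its underside. It stands to the robot's right of the bath, beyond the bath's open end, and holds a roll of tape and a pack of pads.
- tape: White roll of tape lying flat in the dressing tray, 52 mm across, 22 mm high; bystander, origin at the centre of its underside.
- pads: White paper pack of pads in the dressing tray, 75 x 60 x 22 mm; bystander, origin at the centre of its underside.
- saline: White saline bottle standing on the counter beyond the bath, 44 mm across, 120 mm high; bystander, origin at the centre of its underside.
- sharps_pot: Small open yellow plastic pot on the counter beyond the bath, 60 mm across, 75 mm high; bystander, origin at the centre of its underside.

How it is judged:
On the way:
1. the forceps slant through the opening: rings above the cover, jaws still below it (z of forceps_rings in the frame of bath above 0.09 m and z of forceps_tip in the frame of bath between 0 and 0.065 m and y of forceps_tip in the frame of bath below 0.19 m), for 0.05 s.
At the end, for the whole second after the job is handed in: The gripper holds the forceps still, level within 17 degrees, ends above 85 mm, middle 85 to 230 mm above the counter and over the dressing tray (within 120 mm of its centre in x, 100 mm in y), touching neither bath nor tray; bystanders within 30 mm of their start (contact force between the fingers and forceps above 1 N and height (world z) of each of forceps_rings, forceps_tip, forceps_mid above 0.085 m and height (world z) of forceps_mid below 0.23 m and angle between forceps_mid's own y axis and vertical between 1.27 and 1.87 rad and x of forceps_mid in the frame of dressing_tray between -0.12 and 0.12 m and y of forceps_mid in the frame of dressing_tray between -0.1 and 0.1 m and contact force between forceps and bath below 0.1 N and contact force between forceps and dressing_tray below 0.1 N and linear speed of forceps below 0.03 m/s and distance of each of tape, pads, saline, sharps_pot from where it was at the start of the episode below 0.03 m); the arm keeps its last pose, push and grip.
It fails at once if the forceps are pried or knocked against the bath (over 25 N) (contact force between forceps and bath above 25 N).
It fails at once if tape is disturbed (moved over 30 mm) (distance of tape from where it was at the start of the episode above 0.03 m).
It fails at once if pads is disturbed (moved over 30 mm) (distance of pads from where it was at the start of the episode above 0.03 m).
It fails at once if saline is disturbed (moved over 30 mm) (distance of saline from where it was at the start of the episode above 0.03 m).
It fails at once if sharps_pot is disturbed (moved over 30 mm) (distance of sharps_pot from where it was at the start of the episode above 0.03 m).
It also fails if it takes over 45 s, if anything falls off the work surface, if the arm or the gripper's body presses on something with over 40 N, if the wrist force passes 120 N, or if a joint passes its speed limit or range.

### The arm

A 6-joint arm with a two-finger parallel gripper is mounted at the origin on the work surface. World frame = base frame: x ahead of the robot, y to its left, z up, the work surface at z = 0. Lengths are in m, angles in rad, forces in N, time in s.
With the tool pointing down it reaches from about 0.4 to 0.825 m from the base axis. Payload 7 kg.
Tool frame: the origin (TCP) lies at the very end of the fingers, on their centre line; the grasp point (between the pads) lies 19 mm behind it; z points along the fingers, x is the direction in which the jaws open and shut, and the axes are right-handed (so a half turn about z gives the same grasp; the last joint's range is limited). The gripper opens to 88 mm and grips with 3 to 60 N. Pads are 19 mm wide; open, the fingers measure 130 mm over their backs; the gripper's body (78 mm by 193 mm) begins 47 mm behind the grasp point.
Start: joints at [0.288, 0.359, 0.012, 0, -1.224, -0.288], TCP at [0.675, -0, 0.227] pointing down, gripper open.
Joint ranges: [-3.07, 3.07], [-1.43, 2.12], [-1.02, 1.25], [-3.03, 1.67], [-3.05, -0], [-3.03, 3.03]. Speed limits (rad/s): [2.39, 2.39, 3.01, 3.14, 3.14, 3.14].

### API

Orientations are given as [roll, pitch, yaw] about the fixed x, y, z axes, in that order (R = Rz(yaw) Ry(pitch) Rx(roll)).
In Python, from station import telemetry, grab_frame, arm, regions_of, pinpoint gives the robot as it stands. The module is installed in compiled form; this text tells all that it offers.
- The arm moves only by the shell command python3 -m inch 'ROWS' [FORCE]. ROWS is text: rows parted by semicolons, each of 7 numbers parted by spaces: the opening, from 0 (shut) to 1 (fully open), then the shift along the world's x, y, z in cm, then the turn, a rotation vector about the world's x, y, z in degrees. A call has 1 to 12 rows; each row is the pose to reach, as a shift and turn from the pose measured when the call began; what a row does not reach only later rows make up. A row lasts 1/8 s, in which the tool goes at most 62.5 mm and 10.7 degrees, less where a joint would pass 70% of its speed; a pose out of reach is approached as far as the arm can. A call with a gripper value outside its range is refused whole. The fingers move at their own pace and stop on an object; FORCE is the grip in N (left out, the last holds). Time passes only in rows, so rows that repeat a pose let the fingers close. It gives the time, the measured TCP pose, the force and the opening at its end, in the units of the state.
- telemetry.get_state(): the state, without advancing time (a new reading comes with each control period).
- grab_frame(name): name is "scene" or "side" or "wrist"; returns a dict with "pixels" (420x560x3 uint8, red, green, blue), "fx", "fy", "cx", "cy" (pixels), "dist_coeffs" ([k1, k2, p1, p2, k3] as OpenCV has them; the pictures are not rectified), "R" (3x3) and "t" (3): a world point X has camera coordinates R X + t. Camera axes: x right, y down, z forward; pixel columns grow to the right and rows downward; lengths in m; the calibration is good to about 2 mm. A picture is of the moment at which its call begins. There is no depth.
- arm.job_done(): hands the job in, once; it reports no verdict.
Trained networks look in the newest picture that a camera, given by its name, has taken for a name from the list of things; names that differ only in an ending like _2 or _b are one class to them, and where a whole thing is asked for, a point or a joint stands for the part that bears it (a point fixed in the world has none). Each returns a list of dicts, best first, with "p" (0 to 1); they miss things now and then, are a little off and sometimes report something else, mostly with a low value. They report only what shows in the picture. A call takes as long as a camera call.
- regions_of(camera, name): "pixels" (420x560 bool, what is visible of it) and "bbox" ([left, top, right, bottom] in pixels, round what is visible of it).
- pinpoint(camera, name): "location" ([column, row] in pixels: a listed point, or the origin of a listed thing).
The state is a dict: "t": time; "q": joint angles; "qd": joint speeds; "joint_efforts": joint torques, N m; "eef_pos": TCP position; "ee_rot": TCP orientation; "force": force on the tool from outside, world axes, zero at the start; "moment": the same for the moment, N m; "width": finger opening in m.
Only numpy, scipy, OpenCV 4.12 (cv2) and the standard library are available. Lean on these libraries where they do the work, as an engineer would, in place of code of your own. Each camera call takes 0.05 s, during which the arm holds its last target. There are 200 camera calls.

## Working session

There is one attempt and no reset: what is moved stays moved. The work goes in short steps, Python scripts to look and compute and a shell command to move; the robot and the scene stay as the last step left them, time stands still between calls to the robot, and variables do not carry over. Pictures are saved under pics/ and viewed, about 8 in all and at most 12, crops included, and the job is handed in when it is done.

```bash
mkdir -p pics; cat > h.py <<'E'
import numpy as np, cv2
from station import telemetry, grab_frame, arm, regions_of, pinpoint
def ray(f,px):
    K=np.array([[f['fx'],0,f['cx']],[0,f['fy'],f['cy']],[0,0,1.]])
    u=cv2.undistortPoints(np.array([[px]],float),K,np.array(f['dist_coeffs'],float))[0,0]
    R=np.array(f['R']);return -R.T@np.array(f['t']), R.T@np.array([u[0],u[1],1.])
def atz(f,px,z):
    o,d=ray(f,px);return o+d*(z-o[2])/d[2]
def tri(obs):
    A=np.zeros((3,3));b=np.zeros(3);L=[]
    for f,px in obs:
        o,d=ray(f,px);d=d/np.linalg.norm(d);P=np.eye(3)-np.outer(d,d);A+=P;b+=P@o;L.append(P@o)
        
    X=np.linalg.solve(A,b)
    r=[np.linalg.norm((np.eye(3)-np.outer(d/np.linalg.norm(d),d/np.linalg.norm(d)))@(X-o)) for o,d in [ray(f,px) for f,px in obs]]
    return X,max(r)
def save(f,n): cv2.imwrite('pics/'+n,f['pixels'][:,:,::-1])
E
python3 - <<'E'
from h import *
np.set_printoptions(precision=4,suppress=True)
F={}
O={}
for c in ['scene','side','wrist']:
    F[c]=grab_frame(c);save(F[c],c+'0.png')
    for n in ['bath','opening','forceps_grip','forceps_mid','forceps_rings','forceps_tip','dressing_tray','tape','pads','saline','sharps_pot']:
        r=pinpoint(c,n)
        if r:
            print(c,n,[(np.round(x['location'],1).tolist(),round(x['p'],2)) for x in r[:2]])
            O.setdefault(n,[]).append((F[c],r[0]['location']))
for n in O:
    if len(O[n])>1: print(n,*tri(O[n]),[atz(f,p,.038 if 'for' in n else .073 if n=='opening' else 0)[:2] for f,p in O[n]])
print(telemetry.get_state())
cv2.imwrite('pics/all.png',cv2.resize(np.hstack([F['scene']['pixels'],F['side']['pixels']])[:,:,::-1],(800,300)))
E
```

```text
scene bath [([339.2, 205.1], 0.6), ([325.9, 196.7], 0.41)]
scene opening [([312.2, 189.8], 0.89)]
scene forceps_grip [([324.5, 195.9], 0.74), ([340.6, 203.2], 0.23)]
scene forceps_mid [([343.8, 196.6], 0.56)]
scene forceps_rings [([296.5, 202.9], 0.84)]
scene dressing_tray [([170.0, 212.2], 0.7)]
scene tape [([164.6, 236.1], 0.73)]
scene pads [([177.8, 195.4], 0.6)]
scene saline [([261.6, 266.4], 0.58)]
scene sharps_pot [([308.3, 272.6], 0.81), ([290.7, 203.0], 0.69)]
side bath [([246.7, 202.4], 0.28)]
side opening [([278.9, 236.3], 0.87)]
side forceps_grip [([263.3, 256.6], 0.58)]
side forceps_mid [([249.7, 265.2], 0.84)]
side forceps_rings [([283.2, 230.4], 0.76)]
side forceps_tip [([246.6, 204.8], 0.62)]
side dressing_tray [([359.0, 192.4], 0.89)]
side tape [([335.8, 180.6], 0.49)]
side pads [([381.4, 200.5], 0.94), ([213.0, 223.1], 0.71)]
side saline [([247.1, 204.9], 0.88)]
side sharps_pot [([215.5, 224.2], 0.79)]
wrist opening [([416.8, 252.2], 0.61)]
wrist forceps_mid [([390.8, 191.1], 0.47)]
wrist forceps_rings [([389.6, 189.9], 0.72)]
wrist tape [([212.0, 211.7], 0.55)]
wris
[... 1130 characters left out ...]
0.0684  0.003 ] 0.0029181701913917014 [array([ 0.7342, -0.0708]), array([ 0.7409, -0.0687]), array([ 0.7404, -0.0675])]
sharps_pot [ 0.7494  0.042  -0.0053] 0.006952173095485179 [array([0.7541, 0.0417]), array([0.7362, 0.0444]), array([0.7532, 0.0453])]
{'t': 1.8, 'q': array([ 0.2881,  0.3586,  0.0119,  0.    , -1.2241, -0.2881]), 'qd': array([-0.0013,  0.0007,  0.0001,  0.0002, -0.001 ,  0.0007]), 'joint_efforts': array([  0.0011, -58.2377,  29.3302,   7.0026,   0.0123,   0.    ]), 'eef_pos': array([ 0.675 , -0.    ,  0.2265]), 'ee_rot': array([-3.1416,  0.    , -3.1416]), 'force': array([ 0.6707,  0.0625, -0.003 ]), 'moment': array([-0.0251, -0.01  , -0.005 ]), 'width': 0.0875707978019286}
```

View pics/all.png

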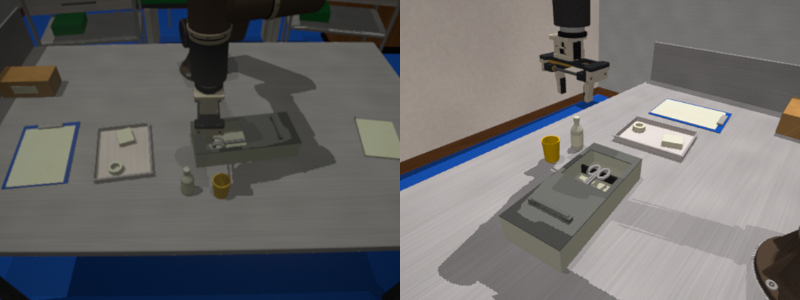

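View pics/wrist0.png

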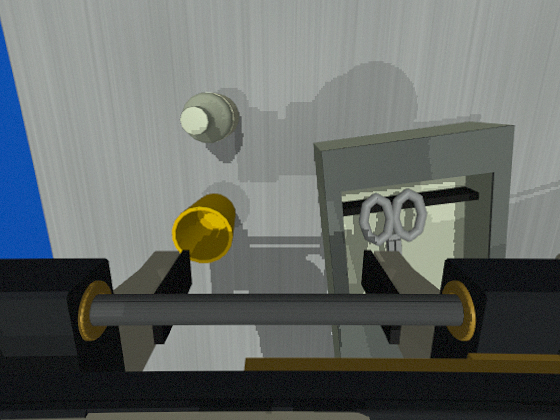

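The pictures show the bath near the middle, with the rings visible at wrist pixels (375–425, 190–245). The tray is on the right. The pot and bottle are clear of the path. I'll move the wrist camera for a better view of the opening.

```bash
python3 -m inch '1 -3 4 1 0 0 0;1 -6 8 2 0 0 0;1 -9 12 3 0 0 0;1 -12 16 3 0 0 0;1 -12.5 17 3 0 0 0;1 -12.5 17 3 0 0 0;1 -12.5 17 3 0 0 0;1 -12.5 17 3 0 0 0'
python3 - <<'E'
from h import *
np.set_printoptions(precision=4,suppress=True)
f=grab_frame('wrist');save(f,'wrist1.png')
for n in ['opening','forceps_grip','forceps_mid','forceps_rings']:
    for x in pinpoint('wrist',n)[:2]: print(n,x['location'],x['p'],atz(f,x['location'],.073 if n=='opening' else .038))
print(telemetry.get_state()['eef_pos'])
E
```

```text
t: 2.8
eef_pos: [0.5505, 0.169, 0.2562]
ee_rot: [-3.141, -0.0, 3.14]
force: [-0.5, 0.2, 0.6]
width: 0.0876
forceps_grip [281.2, 106.0] 0.92 [0.5453 0.0912 0.038 ]
forceps_grip [296.8, 149.1] 0.36 [0.5279 0.1364 0.038 ]
forceps_mid [287.4, 146.1] 0.83 [0.5383 0.1331 0.038 ]
forceps_rings [270.6, 17.5] 0.84 [0.556  0.0086 0.038 ]
[0.5502 0.1695 0.2564]
```

View pics/wrist1.png

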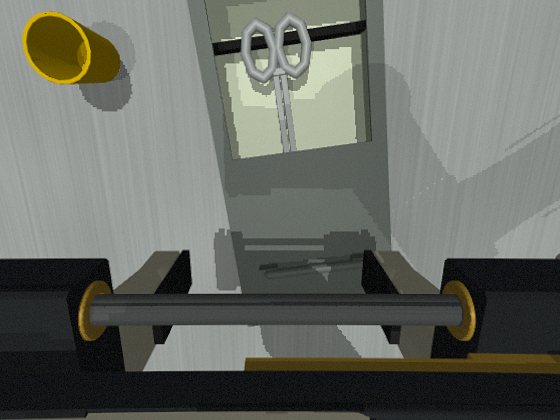

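```bash
python3 - <<'E'
from h import *
np.set_printoptions(precision=4,suppress=True)
f=grab_frame('wrist')
for p in [(233,159),(371,141),(206,0),(368,0)]: print(p,atz(f,p,.073))
for p in [(275,16),(279,80),(290,150),(281,106)]: print(p,atz(f,p,.043))
import glob
S=grab_frame('scene');D=grab_frame('side')
m=regions_of('side','forceps_grip')
for n in ['forceps_grip','forceps_mid','forceps_rings','opening']:
    o=[(f,pinpoint('wrist',n)),(S,pinpoint('scene',n)),(D,pinpoint('side',n))]
    o=[(a,b[0]['location']) for a,b in o if b and b[0]['p']>.5]
    if len(o)>1: print(n,*tri(o),[q for _,q in o])
h=np.vstack([cv2.resize(S['pixels'][150:270,240:440],(800,480))[:300],cv2.resize(D['pixels'][180:380,130:380],(800,640))[:300]])
cv2.imwrite('pics/z.png',cv2.resize(D['pixels'][180:380,120:370],(750,600),interpolation=cv2.INTER_CUBIC)[:,:,::-1])
E
```

```text
(233, 159) [0.5938 0.1425 0.073 ]
(371, 141) [0.4566 0.1248 0.073 ]
(206, 0) [0.6119 0.0034 0.073 ]
(368, 0) [0.4699 0.0035 0.073 ]
(275, 16) [0.5515 0.009  0.043 ]
(279, 80) [0.5475 0.0664 0.043 ]
(290, 150) [0.5354 0.1373 0.043 ]
(281, 106) [0.5453 0.0917 0.043 ]
forceps_grip [0.5435 0.0925 0.0418] 0.0017466678903064149 [[282.9, 105.6], [324.6, 197.3], [262.7, 253.0]]
forceps_mid [0.5364 0.1323 0.0382] 0.0032347199704547934 [[291.1, 144.8], [337.8, 196.1], [249.5, 266.0]]
forceps_rings [0.5575 0.007  0.037 ] 0.001331030705091099 [[269.9, 14.1], [283.5, 233.4]]
opening [0.5344 0.0656 0.0739] 0.004928646884933105 [[291.2, 71.6], [315.6, 185.5], [275.0, 236.8]]
```

View pics/z.png

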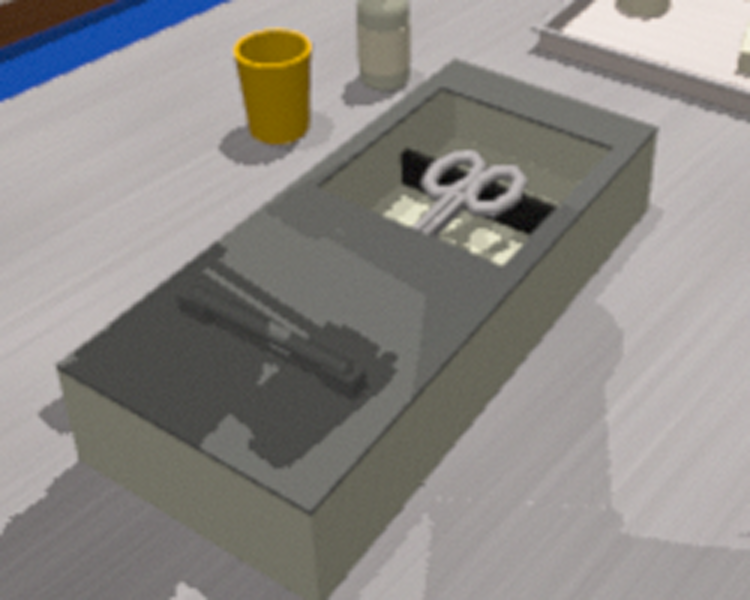

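Measured so far:

| Item | Value |
|---|---|
| Opening's covered-side edge | (0.594, 0.1425) to (0.457, 0.125), so bath yaw is about 7.4° |
| Bath origin | (0.525, 0.139) |
| Grip point | about (0.543, 0.092, 0.039) |
| Forceps yaw | about 8° |

Next I'll hover above the grip point and check again.

```bash
python3 -m inch '0.45 -0.3 -3 -3 0 0 3;0.45 -0.5 -6 -8 0 0 6;0.45 -0.7 -7.75 -13 0 0 8;0.45 -0.7 -7.75 -13.6 0 0 8;0.45 -0.7 -7.75 -13.6 0 0 8;0.45 -0.7 -7.75 -13.6 0 0 8'
python3 - <<'E'
from h import *
np.set_printoptions(precision=4,suppress=True)
f=grab_frame('wrist');save(f,'wrist2.png')
for n in ['forceps_grip','forceps_rings']:
    for x in pinpoint('wrist',n)[:2]: print(n,x['location'],x['p'],atz(f,x['location'],.038))
s=telemetry.get_state();print(s['eef_pos'],s['ee_rot'],s['width'])
# where would grasp point (vertically below, z=.038) appear
from scipy.spatial.transform import Rotation
X=np.array([s['eef_pos'][0],s['eef_pos'][1],.043]);K=np.array([[f['fx'],0,f['cx']],[0,f['fy'],f['cy']],[0,0,1.]])
R=np.array(f['R']);print(cv2.projectPoints(X.reshape(1,3),cv2.Rodrigues(R)[0],np.array(f['t'],float),K,np.array(f['dist_coeffs'],float))[0])
E
```

```text
t: 4.6
eef_pos: [0.5445, 0.0937, 0.1226]
ee_rot: [3.141, 0.003, -3.001]
force: [0.2, 0.0, -0.5]
width: 0.04
forceps_grip [276.0, 212.6] 0.58 [0.5454 0.0919 0.038 ]
forceps_rings [277.8, 93.0] 0.71 [0.5561 0.0077 0.038 ]
[0.5438 0.0934 0.1219] [ 3.1408  0.0023 -3.0013] 0.03985340379037534
[[[277.8562 216.8232]]]
```

View pics/wrist2.png

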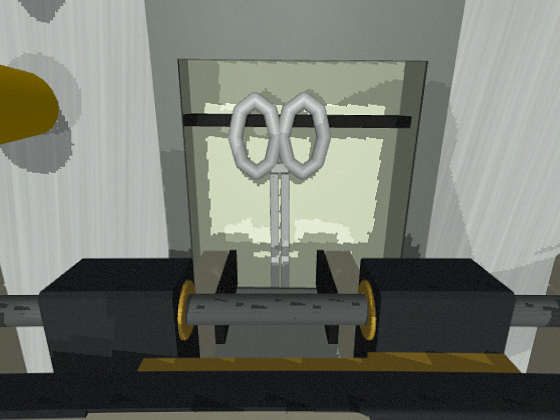

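The view shows the shaft vertical at column 280, between the fingers, with the opening at columns 178–427 and parallel to the shaft. The alignment is good, so I'll go down and grip.

```bash
python3 -m inch '0.45 -0 -0.1 -3 0 0 0;0.45 0 -0.1 -6 0 0 0;0.45 0 -0.1 -8 0 0 0;0.45 0 -0.1 -9.5 0 0 0;0.45 0 -0.1 -10.1 0 0 0;0.45 0 -0.1 -10.1 0 0 0;0.45 0 -0.1 -10.1 0 0 0' && python3 -m inch '0 0 0 0 0 0 0;0 0 0 0 0 0 0;0 0 0 0 0 0 0;0 0 0 0 0 0 0;0 0 0 0 0 0 0;0 0 0 0 0 0 0' 50
```

```text
t: 5.62
eef_pos: [0.5443, 0.0926, 0.0217]
ee_rot: [3.14, 0.004, -3.001]
force: [0.1, -0.2, -0.1]
width: 0.039
t: 6.38
eef_pos: [0.5442, 0.0926, 0.0218]
ee_rot: [3.141, 0.003, -3.001]
force: [-1.9, -0.8, 5.4]
width: 0.0137
```

```bash
cat > plan.py <<'E'
import numpy as np
yaw=np.radians(8);yf=np.array([-np.sin(yaw),np.cos(yaw),0]);xf=np.array([np.cos(yaw),np.sin(yaw),0]);z=np.array([0,0,1.])
r=16.2
tz=lambda th:-np.sin(th)*yf-np.cos(th)*z
W=[(-48,38,0),(-50,52,0),(-51,61,5),(-53,67,9),(-64,69,9),(-74,70.4,9),(-78,75.7,14),(-82,83,20),(-88,94,25),(-95,104,30),(-138,129,30),(-170,148,30),(-199,164,30)]
def s(w,w0): 
    th,t0=np.radians(w[2]),np.radians(w0[2])
    return ((w[0]-w0[0])*yf+(w[1]-w0[1])*z+r*(tz(th)-tz(t0)))/10, -(w[2]-w0[2])*xf
for b in (0,3,5,9):
    print('base',W[b])
    for w in W[b+1:]: d,t=s(w,W[b]);print(w,np.round(d,2),np.round(t,1))
E
python3 plan.py
python3 -m inch '0 0 -0.05 0.4 0 0 0;0 0.03 -0.1 0.9 0 0 0;0 0.03 -0.2 1.4 0 0 0;0 0.03 -0.2 1.4 0 0 0'
```

```text
base (-48, 38, 0)
(-50, 52, 0) [ 0.03 -0.2   1.4 ] [0. 0. 0.]
(-51, 61, 5) [ 0.06 -0.44  2.31] [-5.  -0.7 -0. ]
(-53, 67, 9) [ 0.1  -0.75  2.92] [-8.9 -1.3 -0. ]
(-64, 69, 9) [ 0.26 -1.84  3.12] [-8.9 -1.3 -0. ]
(-74, 70.4, 9) [ 0.4  -2.83  3.26] [-8.9 -1.3 -0. ]
(-78, 75.7, 14) [ 0.47 -3.36  3.82] [-13.9  -1.9  -0. ]
(-82, 83, 20) [ 0.55 -3.92  4.6 ] [-19.8  -2.8  -0. ]
(-88, 94, 25) [ 0.65 -4.64  5.75] [-24.8  -3.5  -0. ]
(-95, 104, 30) [ 0.77 -5.46  6.82] [-29.7  -4.2  -0. ]
(-138, 129, 30) [ 1.37 -9.71  9.32] [-29.7  -4.2  -0. ]
(-170, 148, 30) [  1.81 -12.88  11.22] [-29.7  -4.2  -0. ]
(-199, 164, 30) [  2.21 -15.76  12.82] [-29.7  -4.2  -0. ]
base (-53, 67, 9)
(-64, 69, 9) [ 0.15 -1.09  0.2 ] [0. 0. 0.]
(-74, 70.4, 9) [ 0.29 -2.08  0.34] [0. 0. 0.]
(-78, 75.7, 14) [ 0.37 -2.61  0.9 ] [-5.  -0.7 -0. ]
(-82, 83, 20) [ 0.45 -3.17  1.68] [-10.9  -1.5  -0. ]
(-88, 94, 25) [ 0.55 -3.89  2.83] [-15.8  -2.2  -0. ]
(-95, 104, 30) [ 0.66 -4.71  3.9 ] [-20.8  -2.9  -0. ]
(-138, 129, 30) [ 1.26 -8.97  6.4 ] [-20.8  -2.9  -0. ]
(-170, 148, 30) [  1.71 -12.14   8.3 ] [-20.8  -2.9  -0. ]
(-199, 164, 30) [  2.11 -15.01   9.9 ] [-20.8  -2.9  -0. ]
base (-74, 70.4, 9)
(-78, 75.7, 14) [ 0.07 -0.53  0.56] [-5.  -0.7 -0. ]
(-82, 83, 20) [ 0.15 -1.09  1.34] [-10.9  -1.5  -0. ]
(-88, 94, 25) [ 0.25 -1.81  2.49] [-15.8  -2.2  -0. ]
(-95, 104, 30) [ 0.37 -2.63  3.56] [-20.8  -2.9  -0. ]
(-138, 129, 30) [ 0.97 -6.89  6.06] [-20.8  -2.9  -0. ]
(-170, 148, 30) [  1.41 -10.06   7.96] [-20.8  -2.9  -0. ]
(-199, 164, 30) [  1.82 -12.93   9.56] [-20.8  -2.9  -0. ]
base (-95, 104, 30)
(-138, 129, 30) [ 0.6  -4.26  2.5 ] [0. 0. 0.]
(-170, 148, 30) [ 1.04 -7.43  4.4 ] [0. 0. 0.]
(-199, 164, 30) [  1.45 -10.3    6.  ] [0. 0. 0.]
t: 6.88
eef_pos: [0.5448, 0.0907, 0.0363]
ee_rot: [3.14, 0.004, -3.001]
force: [-0.2, 0.0, -1.9]
width: 0.0137
```

```bash
cat > chk.py <<'E'
from h import *
from scipy.spatial.transform import Rotation as Ro
np.set_printoptions(precision=4,suppress=True)
s=telemetry.get_state();R=Ro.from_euler('xyz',s['ee_rot']).as_matrix();p=s['eef_pos']
yf=R[:,1]*np.sign(R[1,1]);xf=np.cross(yf,-R[:,2]);G=p-.0162*R[:,2]
print('pos',p,'tilt',np.degrees(np.arcsin(-yf[2])),'force',s['force'],'w',s['width'])
print('pred rings',G-.085*yf,'tip',G+.17*yf)
for c in ['wrist','side','scene']:
    f=grab_frame(c);save(f,f"{c}_{s['t']:.2f}.png");K=np.array([[f['fx'],0,f['cx']],[0,f['fy'],f['cy']],[0,0,1.]])
    for n,l in [('forceps_rings',-.085),('forceps_mid',.045),('forceps_tip',.17)]:
        q=pinpoint(c,n)
        for a in (-5,0,5):
            d=np.cos(np.radians(a))*yf+np.sin(np.radians(a))*R[:,2]
            u=cv2.projectPoints((G+l*d).reshape(1,3),cv2.Rodrigues(np.array(f['R']))[0],np.array(f['t'],float),K,np.array(f['dist_coeffs'],float))[0].ravel()
            print(c,n,'sag',a,u.round(1),end=' ')
        print([(x['location'],x['p']) for x in q[:1]])
E
python3 chk.py
```

```text
pos [0.5448 0.0907 0.0363] tilt -0.0815626567486374 force [-0.2277  0.0114 -1.9373] w 0.013720332614562451
pred rings [0.5567 0.0065 0.0524] tip [0.521  0.259  0.0528]
wrist forceps_rings sag -5 [276.8  91.5] wrist forceps_rings sag 0 [276.8  90. ] wrist forceps_rings sag 5 [276.8  90.1] []
wrist forceps_mid sag -5 [276.5 367.2] wrist forceps_mid sag 0 [276.5 361.7] wrist forceps_mid sag 5 [276.5 355.9] [([276.5, 357.0], 0.89)]
wrist forceps_tip sag -5 [276.3 568.9] wrist forceps_tip sag 0 [276.3 536.4] wrist forceps_tip sag 5 [276.3 506.9] []
side forceps_rings sag -5 [284.6 230.4] side forceps_rings sag 0 [284.7 227.4] side forceps_rings sag 5 [284.8 224.6] [([381.3, 197.9], 0.63)]
side forceps_mid sag -5 [249.2 258.8] side forceps_mid sag 0 [249.2 260.5] side forceps_mid sag 5 [249.3 262. ] [([247.9, 260.1], 0.54)]
side forceps_tip sag -5 [204.4 294.8] side forceps_tip sag 0 [204.9 301.6] side forceps_tip sag 5 [205.9 307.8] []
scene forceps_rings sag -5 [291.7 200.3] scene forceps_rings sag 0 [291.7 198.3] scene forceps_rings sag 5 [291.8 196.3] [([294.3, 197.2], 0.75)]
scene forceps_mid sag -5 [340.3 191.7] scene forceps_mid sag 0 [340.2 192.7] scene forceps_mid sag 5 [340.  193.8] []
scene forceps_tip sag -5 [386.5 183.5] scene forceps_tip sag 0 [385.8 187.5] scene forceps_tip sag 5 [384.7 191.5] []
```

The forceps are held at about the predicted pose, with little sag. Now I'll tilt them in small steps.

```bash
python3 -m inch '0 0.01 -0.1 0.45 -2.5 -0.35 0;0 0.03 -0.24 0.91 -5 -0.7 0;0 0.05 -0.4 1.2 -7 -1 0;0 0.07 -0.55 1.52 -8.9 -1.3 0;0 0.07 -0.55 1.52 -8.9 -1.3 0'; python3 chk.py
```

```text
t: 8.1
eef_pos: [0.5451, 0.0855, 0.0509]
ee_rot: [-2.986, 0.004, -3.0]
force: [-0.4, 0.1, -3.0]
width: 0.0134
pos [0.5451 0.0855 0.0509] tilt 8.930491333332316 force [-0.3572  0.1003 -3.0428] w 0.013389920020896973
pred rings [0.5565 0.0048 0.0801] tip [0.521  0.2542 0.0406]
wrist forceps_rings sag -5 [276.8  91.9] wrist forceps_rings sag 0 [276.9  90.4] wrist forceps_rings sag 5 [276.9  90.5] []
wrist forceps_mid sag -5 [276.5 367.4] wrist forceps_mid sag 0 [276.5 361.9] wrist forceps_mid sag 5 [276.5 356.1] [([278.7, 358.7], 0.63)]
wrist forceps_tip sag -5 [276.3 569. ] wrist forceps_tip sag 0 [276.3 536.5] wrist forceps_tip sag 5 [276.3 507. ] [([275.5, 281.0], 0.18)]
side forceps_rings sag -5 [285.7 219. ] side forceps_rings sag 0 [285.6 216.2] side forceps_rings sag 5 [285.4 213.6] []
side forceps_mid sag -5 [250.1 255.1] side forceps_mid sag 0 [250.3 256.6] side forceps_mid sag 5 [250.6 258. ] [([250.4, 257.5], 0.64)]
side forceps_tip sag -5 [206.3 299.6] side forceps_tip sag 0 [207.7 305.3] side forceps_tip sag 5 [209.5 310.4] []
scene forceps_rings sag -5 [290.8 192.9] scene forceps_rings sag 0 [291.1 190.8] scene forceps_rings sag 5 [291.7 188.7] [([289.6, 190.9], 0.67)]
scene forceps_mid sag -5 [339.6 189.7] scene forceps_mid sag 0 [339.3 190.8] scene forceps_mid sag 5 [338.8 191.8] []
scene forceps_tip sag -5 [384.8 186.8] scene forceps_tip sag 0 [383.3 190.8] scene forceps_tip sag 5 [381.4 194.7] [([310.7, 187.3], 0.59)]
```

```bash
python3 -m inch '0 0.08 -0.55 0.1 0 0 0;0 0.15 -1.09 0.2 0 0 0' ; python3 -m inch '0 0.07 -0.5 0.07 0 0 0;0 0.14 -1 0.14 0 0 0;0 0.14 -1 0.14 0 0 0'
```

```text
t: 8.95
eef_pos: [0.5467, 0.0737, 0.053]
ee_rot: [-2.986, 0.004, -3.001]
force: [-0.4, -0.5, -1.9]
width: 0.0135
t: 9.32
eef_pos: [0.5481, 0.0633, 0.0544]
ee_rot: [-2.986, 0.004, -3.001]
force: [0.0, 0.1, -2.0]
width: 0.0133
```

View pics/wrist_8.10.png

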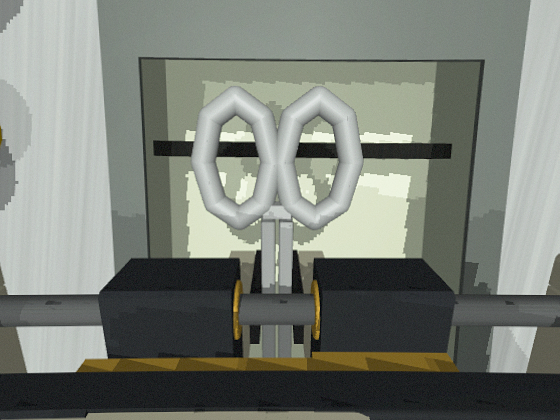

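The shaft is gripped straight, and the rings (rows 85–228) sit inside the opening with room all round. The force is just the weight. I'll tilt further.

```bash
python3 -m inch '0 0.04 -0.27 0.28 -2.5 -0.35 0;0 0.07 -0.53 0.56 -5 -0.7 0;0 0.11 -0.8 0.95 -8 -1.1 0;0 0.15 -1.09 1.34 -10.9 -1.5 0;0 0.15 -1.09 1.34 -10.9 -1.5 0'; python3 -m inch '0 0.05 -0.36 0.58 -2.5 -0.35 0;0 0.1 -0.72 1.15 -4.9 -0.7 0;0 0.16 -1.13 1.7 -7.4 -1 0;0 0.22 -1.54 2.22 -9.9 -1.4 0;0 0.22 -1.54 2.22 -9.9 -1.4 0'; python3 chk.py
```

```text
t: 9.95
eef_pos: [0.5495, 0.0529, 0.0677]
ee_rot: [-2.794, 0.003, -2.999]
force: [-1.4, 0.3, -1.8]
width: 0.0132
t: 10.58
eef_pos: [0.5516, 0.0376, 0.0897]
ee_rot: [-2.618, 0.002, -2.998]
force: [-0.1, 0.1, -1.4]
width: 0.0131
pos [0.5516 0.0376 0.0897] tilt 29.989729291403574 force [-0.083   0.0847 -1.3684] w 0.013062029634815262
pred rings [ 0.5609 -0.0272  0.1462] tip [0.5296 0.1914 0.0187]
wrist forceps_rings sag -5 [276.9  92.5] wrist forceps_rings sag 0 [276.9  91. ] wrist forceps_rings sag 5 [276.9  91.2] []
wrist forceps_mid sag -5 [276.6 368. ] wrist forceps_mid sag 0 [276.6 362.5] wrist forceps_mid sag 5 [276.6 356.6] [([275.6, 357.6], 0.75)]
wrist forceps_tip sag -5 [276.4 569.5] wrist forceps_tip sag 0 [276.4 537. ] wrist forceps_tip sag 5 [276.4 507.5] []
side forceps_rings sag -5 [295.2 184.4] side forceps_rings sag 0 [294.5 182.3] side forceps_rings sag 5 [293.7 180.3] []
side forceps_mid sag -5 [264.1 233.8] side forceps_mid sag 0 [264.6 234.8] side forceps_mid sag 5 [265.2 235.6] []
side forceps_tip sag -5 [229.2 289. ] side forceps_tip sag 0 [231.9 292.1] side forceps_tip sag 5 [234.8 294.5] [([211.9, 222.5], 0.58)]
scene forceps_rings sag -5 [277.  175.3] scene forceps_rings sag 0 [278.4 173.2] scene forceps_rings sag 5 [280.  171.1] [([279.5, 172.2], 0.82)]
scene forceps_mid sag -5 [322.6 185.9] scene forceps_mid sag 0 [321.8 187. ] scene forceps_mid sag 5 [320.9 188. ] [([306.7, 271.3], 0.67)]
scene forceps_tip sag -5 [362.5 195.3] scene forceps_tip sag 0 [359.4 198.9] scene forceps_tip sag 5 [356.  202.5] []
```

The forceps now slant through the opening: predicted rings z is 146 mm and tip z is 19 mm. I'll slide them out along their axis, then up.

```bash
python3 -m inch '0 0.2 -1.42 0.83 0 0 0;0 0.4 -2.84 1.66 0 0 0;0 0.6 -4.26 2.5 0 0 0;0 0.82 -5.85 3.45 0 0 0;0 1.04 -7.43 4.4 0 0 0;0 1.25 -8.9 5.2 0 0 0;0 1.45 -10.3 6.0 0 0 0;0 1.5 -11 8 0 0 0;0 1.5 -11.5 10.5 0 0 0;0 1.5 -11.5 10.5 0 0 0'; python3 chk.py | grep -v wrist
```

```text
t: 12.42
eef_pos: [0.5676, -0.0778, 0.1966]
ee_rot: [-2.62, 0.006, -2.999]
force: [0.8, 0.9, -1.7]
width: 0.0132
pos [ 0.5676 -0.0778  0.1966] tilt 29.87420322448142 force [ 0.8048  0.8724 -1.6984] w 0.013194694718451947
pred rings [ 0.5766 -0.1428  0.253 ] tip [0.5459 0.0762 0.126 ]
side forceps_rings sag -5 [324.1 119.3] side forceps_rings sag 0 [323.7 116.7] side forceps_rings sag 5 [323.1 114.4] [([336.2, 179.3], 0.61)]
side forceps_mid sag -5 [296.1 161.8] side forceps_mid sag 0 [296.5 163.1] side forceps_mid sag 5 [296.9 164.2] []
side forceps_tip sag -5 [264.9 209.1] side forceps_tip sag 0 [266.9 213.4] side forceps_tip sag 5 [269.1 217. ] [([269.9, 214.3], 0.73)]
scene forceps_rings sag -5 [225.3 146.1] scene forceps_rings sag 0 [226.6 143.6] scene forceps_rings sag 5 [228.1 141.3] [([226.1, 147.2], 0.6)]
scene forceps_mid sag -5 [277.3 159. ] scene forceps_mid sag 0 [276.6 160.2] scene forceps_mid sag 5 [275.7 161.4] [([318.8, 169.7], 0.49)]
scene forceps_tip sag -5 [322.7 170.3] scene forceps_tip sag 0 [319.7 174.5] scene forceps_tip sag 5 [316.4 178.5] [([318.7, 169.2], 0.75)]
```

```bash
python3 -m inch '0 0 -2 0 0 0 0;0 -0.1 -5.5 0 3 0.4 0;0 -0.2 -9.5 0 7 1 0;0 -0.3 -13.5 0 11 1.6 0;0 -0.4 -17.5 0 15 2.1 0;0 -0.5 -21.5 -1 19 2.7 0;0 -0.6 -25 -2.5 23 3.3 0;0 -0.65 -27.5 -4 26.5 3.8 0;0 -0.65 -28.5 -5.3 29 4.1 0;0 -0.65 -28.7 -6 29.6 4.2 0;0 -0.65 -28.7 -6 29.6 4.2 0;0 -0.65 -28.7 -6 29.6 4.2 0'; python3 chk.py | grep -v wrist
python3 - <<'E'
import glob,cv2,os
L=[max(glob.glob(f'pics/{c}_*.png'),key=os.path.getmtime) for c in ('scene','side')]
a,b=[cv2.imread(x) for x in L]
cv2.imwrite('pics/fin.png',cv2.hconcat([cv2.resize(a[60:300,100:420],(400,300)),cv2.resize(b[60:300,200:520],(400,300))]))
E
```

```text
t: 14.52
eef_pos: [0.5603, -0.3641, 0.1353]
ee_rot: [-3.14, 0.003, -2.999]
force: [-0.2, -0.1, -0.7]
width: 0.0131
pos [ 0.5603 -0.3641  0.1353] tilt 0.09037926829274366 force [-0.1616 -0.1422 -0.7081] w 0.013149133718882204
pred rings [ 0.5723 -0.4482  0.1516] tip [ 0.5361 -0.1958  0.1512]
side forceps_rings sag -5 [382.9 128.9] side forceps_rings sag 0 [383.3 126.4] side forceps_rings sag 5 [383.7 123.9] [([384.7, 125.7], 0.86)]
side forceps_mid sag -5 [367.1 139.5] side forceps_mid sag 0 [366.8 141. ] side forceps_mid sag 5 [366.6 142.4] [([366.9, 142.1], 0.52)]
side forceps_tip sag -5 [348.5 152. ] side forceps_tip sag 0 [347.6 158.1] side forceps_tip sag 5 [347.  163.8] [([347.6, 158.3], 0.79)]
scene forceps_rings sag -5 [106.3 179.2] scene forceps_rings sag 0 [105.2 177. ] scene forceps_rings sag 5 [104.5 174.7] [([108.3, 177.2], 0.65)]
scene forceps_mid sag -5 [158.8 170. ] scene forceps_mid sag 0 [159.2 171.2] scene forceps_mid sag 5 [159.5 172.3] [([157.1, 170.9], 0.75)]
scene forceps_tip sag -5 [209.3 161.2] scene forceps_tip sag 0 [210.2 165.7] scene forceps_tip sag 5 [210.7 170.1] [([206.5, 164.5], 0.78)]
```

View pics/fin.png

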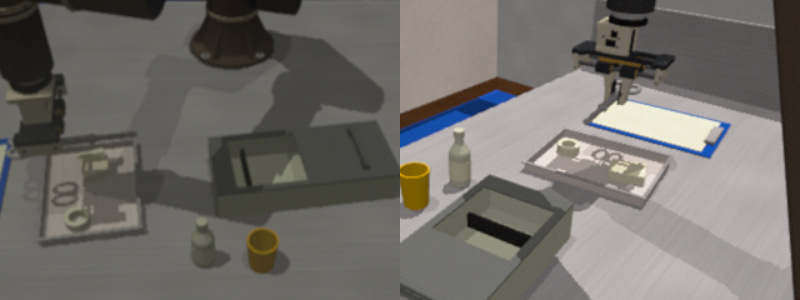

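The picture shows the bath empty and the tape, pads, bottle and pot where they were. All six forceps readings in the two fixed cameras match a level pose at z ≈ 0.151 m.

```bash
python3 -m inch '0 0 0 0 0 0 0;0 0 0 0 0 0 0;0 0 0 0 0 0 0' && python3 -c "
from station import arm;print(arm.job_done())"
```

```text
t: 15.5
eef_pos: [0.5602, -0.3645, 0.1346]
ee_rot: [-3.141, 0.003, -3.0]
force: [0.4, -0.3, -2.0]
width: 0.0135
the job is handed in; nothing more can be done
None
```

The job was handed in at t ≈ 15.5 s, with the forceps still in the gripper, level in the air over the dressing tray. The station gave no verdict.

**What I did:** I gripped the shaft at 50 N and lifted it level. I then tilted it in steps to 30°, ring end up. At that point the rings were at about 146 mm and the jaws at about 19 mm, by arm pose. From there I slid the forceps out along their own axis, carried them to the tray and levelled them.

**Last checks:**
- **Pose:** the arm pose puts the forceps level within about 0.1°, at about 0.15 m. Their middle is within about 1 cm of the tray's measured centre. Rings, middle and tip readings from the two fixed cameras agree to within about 4 px.
- **Grip:** the finger opening was 13.5 mm on a 14 mm shaft.
- **Forces:** the wrist readings taken after each move during the lift and extraction were about 1.4–3 N downward, against about 1.5 N for the forceps' weight. I saw no sign of prying.
- **Bystanders:** the tape, pads, bottle and pot looked unmoved in the last picture. I judged this by eye and did not measure it.

**Readings that disagreed:**
- The networks gave some wrong detections at medium confidence along the way, which I ignored.
- The wrist force showed 5.4 N as the fingers closed and 3.0 N at the 9° tilt, then settled back to about 2 N.

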